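Slide the contactor board home and lock it

ROBOT

A 6-joint arm with a two-finger parallel gripper is mounted at the origin on the work surface. World frame = base frame: x ahead of the robot, y to its left, z up, the work surface at z = 0. Lengths are in m, angles in rad, forces in N, time in s.
With the tool pointing down it reaches from about 0.4 to 0.925 m from the base axis. Payload 3.4 kg.
Tool frame: the origin (TCP) lies on the centre line of the jaws, within the pads' length; the fingertips stand ahead of it and the grasp point (between the pads) lies 5 mm behind it (ctrl.tips_ahead is the z of the fingertips in the tool frame, in m); z points along the fingers, y is the line along which they close (so a half turn about z gives the same grasp; the last joint's range is limited). The gripper opens to 85 mm and grips with 20 to 120 N. Pads are 22 mm wide; open, the fingers measure 114 mm over their backs; the gripper's body (76 mm by 85 mm) begins 54 mm behind the grasp point. The pads swing forward as they close: fully open they stand 13 mm farther back than shut.
Start: joints at [1.107, 0.307, 1.506, -0, 1.328, -0.073], TCP at [0.219, 0.532, 0.245] pointing down, gripper open.
Joint ranges: [-3.12, 3.12], [-1.05, 2.28], [0.14, 2.33], [-1.42, 4.57], [0.1, 2.73], [-2.68, 2.68]. Speed limits (rad/s): [2.57, 2.57, 3.14, 3.14, 3.14, 3.14].

INTERFACE

Orientations are given as a unit quaternion [x, y, z, w].
In Python, from rig import sensors, vision, job_done, ctrl gives the robot as it stands.
- The arm moves only by the shell command python3 -m jog 'ROWS' [FORCE]. ROWS is JSON, a list of rows, each a list of 3 entries, a list of its own where there are three numbers: the turn, a rotation vector about the tool's x, y, z in degrees, then the shift along the tool's x, y, z in mm, then the finger opening in mm, from 0 to 85.4. In form: [[[rx, ry, rz], [tx, ty, tz], grip], ...]. A call has 1 to 5 rows; each row is the pose to reach, as a shift and turn from the pose commanded when the call began, along the tool's axes at that moment; what a row does not reach only later rows make up. A row lasts 1/12 s, in which the tool goes at most 41.7 mm and 7.16 degrees, less where a joint would pass 70% of its speed; a pose out of reach is approached as far as the arm can. A call with a gripper value outside its range is refused whole. The fingers move at their own pace and stop on an object; FORCE is the grip in N (left out, the last holds). Time passes only in rows, so rows that repeat a pose let the fingers close. It gives the time, the measured TCP pose, the force, the opening and the grip force at its end, in the units of the state.
- sensors.sense(): the state, without advancing time (a new reading comes with each control period).
- vision.camera(name): name is "side" or "top"; returns a dict with "frame" (420x560x3 uint8, red, green, blue), "fx", "fy", "cx", "cy" (pixels), "dist_coeffs" ([k1, k2, p1, p2, k3] as OpenCV has them; the pictures are not rectified), "eye" and "attitude" of the camera in the world. Camera axes: x right, y down, z forward; pixel columns grow to the right and rows downward; lengths in m; the calibration is good to about 2 mm. A picture is of the moment at which its call begins. There is no depth.
- job_done(): hands the job in; it is judged then, once.
The state is a dict: "clock": time; "joint_positions": joint angles; "joint_vel": joint speeds; "effort": joint torques, N m; "position": TCP position; "eef_rot": TCP orientation; "contact_force": force on the tool from outside, world axes, zero at the start; "torque": the same for the moment, N m; "finger_gap": finger opening in m; "gripper_force": force on a finger pad.
Only numpy, scipy, OpenCV 4.12 (cv2) and the standard library are available. Lean on these libraries where they do the work, as an engineer would, in place of code of your own. Each camera call takes 0.05 s, during which the arm holds its last target. There are 200 camera calls.

TASK

With a fingertip, push the contactor board along its runners until it drops into the locating notches and sits fully home; then push the keeper's post round so that the keeper arm lies square across the board's edge. Only push: do not lift or tip the board, and leave the other things on the panel and the bench where they are.

Things in the scene. Friction and masses are not known exactly. Their poses are not given: they have to be found in the camera images.
- panel: metal mounting panel 400 x 280 x 6 mm, fixed; origin: centre of its underside, on the bench. +x: the way the board slides home (roughly the robot's left), -y: away from the robot. Two steel runners at y = +/-45 mm, 16 wide, tops 26 above the bench, x -195 to 150. Guide walls, inner faces y = +/-64, tops 42 (far one ends at x = 50). Black terminal strip at x = 176, 29 tall
- board: loose board 0.6 to 1 kg: plate 150 (x) x 124 (y) x 6 mm on four 10 mm feet, with a contactor 56 x 64 mm centred at x = -4, top 72 mm over the origin, and behind it a strip 32 high. Origin: under the plate's centre, level with the soles; axes as the panel's. Starts riding on the runners, origin 26 mm above the bench, 100 to 160 mm short of home. Slides at about 3 to 8 N
- board_lip (a point): middle of the rear face of the board's upright rear lip (board x = -75 mm), 40 mm above the board's origin. The lip is 90 mm wide (y), 4 thick, its face square to the runners from 16 to 46 mm above the board's origin. The face to push, towards panel +x
- home (a point): where the board's origin is when seated, 18 mm above the bench, panel x = 60, y = 0; axes as the panel's. There the feet drop 8 mm into notches cut in the runners' tops (panel x -10 to 10 and 87 to 133 mm), 6 mm longer than the feet (3 mm play each way); pushed on, the board is then stopped solid by the notch ends
- keeper (a joint): turn of the flat steel keeper arm beside the far guide, rad: 0 = along panel +x, clear of the board (starts 0 to 0.35); grows anticlockwise from above; 1.57 = along panel +y, square across the seated board's edge; stop at 1.60. Stays where left, needs 2 to 3 N at the post. Arm 16 mm wide, 5 thick, underside 38 above the bench: 4 over the seated plate, too low to pass over an unseated one
- keeper_post (a point): top of the upright round finger post (12 mm across, 28 tall, top 71 above the bench) on the keeper arm, 33 mm from the pivot; push it sideways to turn the keeper
- keeper_pivot (a point): pivot of the keeper, on top of the arm, 43 mm above the bench (panel x = 90, y = -84 mm)
- relay: plug-in relay, white 26 mm block on a 30 x 30 mm black socket, 46 mm tall, standing on the panel on the robot's side of the runners. To be left alone
- breaker: grey circuit breaker 72 x 18 mm, about 70 mm tall, standing on the panel on the far side of the runners, before the keeper; its long side (x axis) lies roughly along the runners. To be left alone
- tape: roll of white tape, 104 mm across, 45 mm tall, on the bench beside the panel. To be left alone
- jar: screw jar, 68 mm across, 80 mm tall, on the bench beside the panel. To be left alone
- screwdriver: screwdriver lying on the bench right of the panel. To be left alone
- wrench: wrench lying on the bench beside the panel. To be left alone
- disc: flat black grinding disc, 114 mm across, 6 mm thick, lying on the bench beside the panel. To be left alone
Not all that is in view belongs to the job. Leave any yellow look-alike of the board alone.

How it is judged:
On the way, in this order (a step that is already met when the one before it is completed fails the run):
1. the board has dropped into the notches and sits home, keeper not yet across (z of board in the frame of panel below 0.0205 m and x of board in the frame of panel between 0.053 and 0.067 m and value of joint keeper below 1 rad), for 0.2 s.
2. the keeper is across the board's edge (z of board in the frame of panel below 0.0205 m and x of board in the frame of panel between 0.053 and 0.067 m and value of joint keeper above 1.35 rad), for 0.2 s.
At the end, for the whole second after the job is handed in: The board rests level with its feet in the notches (origin within 7 mm of home along the runners and under 20.5 mm above the bench), the keeper is turned past 1.35 rad (stop 1.60), all at rest (all of step 2 and linear speed of board below 0.02 m/s and angle between board's own z axis and vertical below 0.04 rad); the robot touches nothing.
It fails at once if the board is lifted off its runners (origin more than 10 mm above the riding height) (z of board in the frame of panel above 0.036 m).
It fails at once if the board is tipped more than 12 degrees (angle between board's own z axis and vertical above 0.21 rad).
It fails at once if one of the other loose things (relay, breaker, tape, jar, screwdriver, wrench, disc) is moved more than 30 mm (distance of any of relay, breaker, tape, jar, screwdriver, wrench, disc from where it was at the start of the episode above 0.03 m).
It fails at once if the arm or the gripper's body, rather than the fingers, pushes the board with over 2 N (contact force between the arm and board above 2 N).
It also fails if it takes over 58 s, if anything falls off the work surface, if the arm or the gripper's body presses on something with over 40 N, if the wrist force passes 120 N, or if a joint passes its speed limit or range.

## Working session

There is one attempt and no reset: what is moved stays moved. The work goes in short steps, Python scripts to look and compute and a shell command to move; the robot and the scene stay as the last step left them, time stands still between calls to the robot, and variables do not carry over. Pictures are saved under pics/ and viewed, at most 10 in all, crops included, and the job is handed in when it is done.

```bash
ls; mkdir -p pics; python3 - <<'E'
from rig import sensors, vision, ctrl
import cv2
s=sensors.sense();print({k:(v if not hasattr(v,'round') else v) for k,v in s.items()});print(ctrl.tips_ahead)
for n in("top","side"):
    c=vision.camera(n);f=c.pop("frame");print(n,c);cv2.imwrite(f"pics/{n}0.png",f[:,:,::-1])
E
```

```text
pics
{'clock': 0.0, 'joint_positions': array([ 1.10746898e+00,  3.07519155e-01,  1.50769411e+00,  3.39391058e-05,
        1.32839725e+00, -7.35197199e-02]), 'joint_vel': array([ 1.39933701e-04,  5.05790139e-04,  7.93780682e-05,  8.09196933e-04,
        3.16382645e-04, -2.77445713e-04]), 'effort': array([-1.89908387e-03, -4.57556391e+01, -2.51908582e+01, -5.10771733e-04,
        1.33190127e-02, -2.38169258e-05]), 'position': array([0.21822249, 0.53124354, 0.24440404]), 'eef_rot': array([ 1.93676083e-01,  9.81065011e-01, -9.68437188e-04, -2.83460933e-04]), 'contact_force': array([ 0.08112644, -0.12750518,  0.10332987]), 'torque': array([ 0.00669501, -0.00716997,  0.0290624 ]), 'gripper_force': 0.0, 'finger_gap': 0.08578845088513785}
0.014
top {'fx': 428.0714670146457, 'fy': 428.0714670146457, 'cx': 279.72636799731345, 'cy': 207.71874612864912, 'dist_coeffs': array([-0.13712898,  0.        ,  0.        ,  0.        ,  0.        ]), 'eye': array([0.24038469, 0.01365967, 1.1155317 ]), 'attitude': array([ 0.70687926, -0.70038482,  0.07480801, -0.06470385])}
side {'fx': 470.4966231341725, 'fy': 470.4966231341725, 'cx': 281.35280174318666, 'cy': 207.44485520376625, 'dist_coeffs': array([-0.06563531,  0.        ,  0.        ,  0.        ,  0.        ]), 'eye': array([0.3471155 , 1.11106481, 0.8085709 ]), 'attitude': array([-0.04229914,  0.87925661, -0.47383816,  0.02441312])}
```

View pics/top0.png

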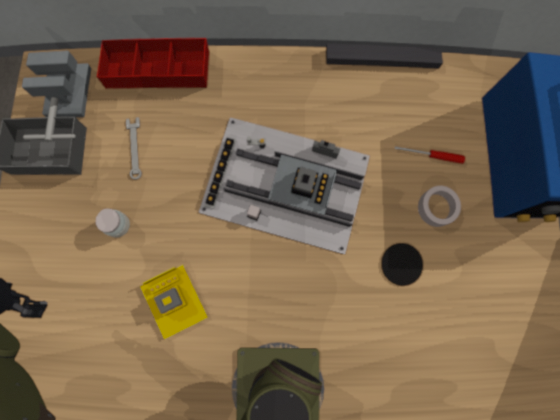

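View pics/side0.png

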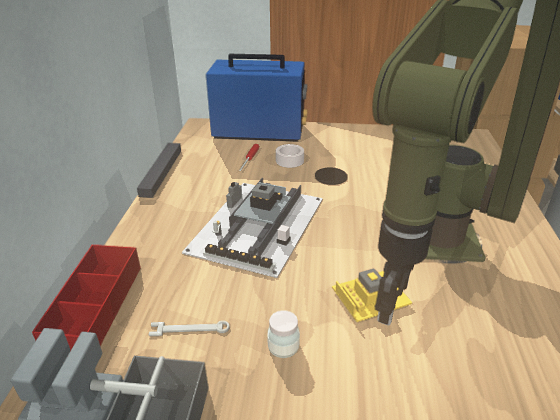

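The top view shows the grey board on the panel at (305,183), the yellow look-alike at (173,300), the keeper near (255,143), the breaker at (326,148) and the relay at (253,212). The side view agrees. The choice is the grey board on the runners, and a close crop will confirm it.

```bash
python3 - <<'E'
import cv2
f=cv2.imread("pics/top0.png")[112:257,190:380]
cv2.imwrite("pics/c1.png",cv2.resize(f,None,fx=4,fy=4,interpolation=cv2.INTER_CUBIC))
E
```

```text
(no output)
```

View pics/c1.png

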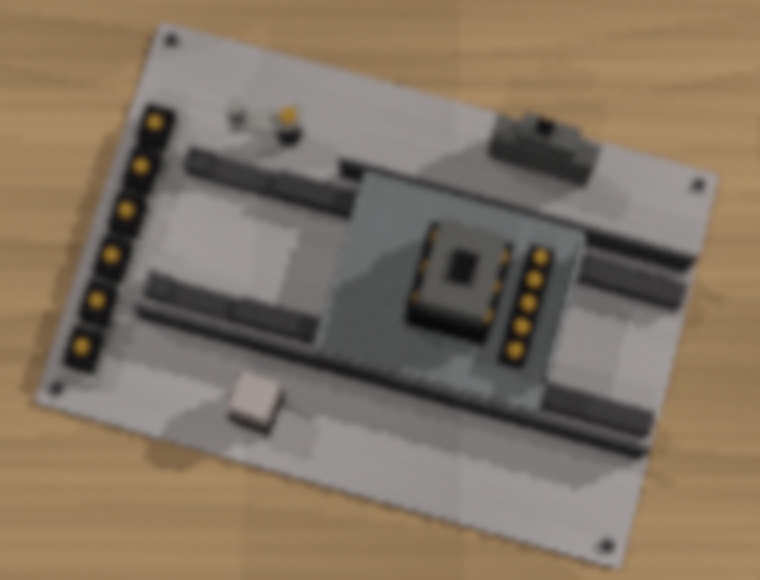

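```bash
cat > h.py <<'E'
import numpy as np, cv2
from scipy.spatial.transform import Rotation as R
K={'top':(428.0714670146457,279.72636799731345,207.71874612864912,-0.13712898,[0.24038469,0.01365967,1.1155317],[0.70687926,-0.70038482,0.07480801,-0.06470385]),
'side':(470.4966231341725,281.35280174318666,207.44485520376625,-0.06563531,[0.3471155,1.11106481,0.8085709],[-0.04229914,0.87925661,-0.47383816,0.02441312])}
def parts(n):
    f,cx,cy,k,e,q=K[n];return np.array([[f,0,cx],[0,f,cy],[0,0,1]]),np.array([k,0,0,0,0.]),np.array(e),R.from_quat(q).as_matrix()
def pix(n,P):
    A,d,e,M=parts(n);v=(np.atleast_2d(P)-e)@M
    return cv2.projectPoints(v,np.zeros(3),np.zeros(3),A,d)[0][:,0]
def ray(n,uv,z):
    A,d,e,M=parts(n);u=cv2.undistortPoints(np.array(uv,float).reshape(-1,1,2),A,d)[:,0]
    v=np.c_[u,np.ones(len(u))]@M.T;return e+v*((z-e[2])/v[:,2])[:,None]
E
cat > a.py <<'E'
from h import *
from scipy.optimize import least_squares
cr=lambda a:np.array(a)/4+[190,112]-0.375
W=ray('top',cr([(160,25),(717,178),(620,567),(37,402)]),.006)[:,:2]
P=np.array([[.2,-.14],[-.2,-.14],[-.2,.14],[.2,.14]])
def T(p,q): c,s=np.cos(p[2]),np.sin(p[2]);return q@np.array([[c,s],[-s,c]])+p[:2]
r=least_squares(lambda p:(T(p,P)-W).ravel(),[.5,0,1.5]);p=r.x;print(p,np.degrees(p[2]),(r.fun*1e3).round(1))
def inv(w): c,s=np.cos(p[2]),np.sin(p[2]);return (w-p[:2])@np.array([[c,-s],[s,c]])
B=inv(ray('top',cr([(365,170),(318,350),(545,408),(587,232)]),.042)[:,:2])*1e3;print("board",B.round(1),B.mean(0))
print('strip',(inv(ray('top',cr([(155,122),(82,347)]),.035)[:,:2])*1e3).round(1))
print('post',(inv(ray('top',cr([(288,115)]),.071)[:,:2])*1e3).round(1))
print('relay',(inv(ray('top',cr([(257,398)]),.046)[:,:2])*1e3).round(1), 'brk',(inv(ray('top',cr([(500,120),(595,150)]),.065)[:,:2])*1e3).round(1))
h=lambda x,y,z:np.r_[T(p,np.array([[x,y]])/1e3)[0],z/1e3]
print('pivot px',((pix('top',h(90,-84,43))-[190,112]+.375)*4))
for a in (0,.2,.35):print(a,((pix('top',h(90+33*np.cos(a),-84+33*np.sin(a),71))-[190,112]+.375)*4))
E
python3 a.py
```

```text
[ 0.52917013 -0.01603998  1.30280978] 74.64550175324821 [ 1.5  0.   1.7 -1.3 -1.9 -0.3 -1.3  1.6]
board [[  31.3  -64. ]
 [  27.4   61. ]
 [-122.7   57.4]
 [-119.9  -63.6]] [-45.99144648  -2.30984347]
strip [[175.5 -60.2]
 [175.3  99.6]]
post [[ 87.  -76.7]]
relay [[ 55.7 102.5]] brk [[ -45.4 -113.8]
 [-109.9 -111.3]]
pivot px [[287.79724348 118.54696316]]
0 [[237.73317631  90.30946462]]
0.2 [[235.77702917  99.73804986]]
0.35 [[235.6375708  106.94766014]]
```

```bash
cat > go.py <<'E'
import sys
from h import *
from rig import sensors
p=[.52917,-.01604,1.30281]; s=sensors.sense()
c,n=np.cos(p[2]),np.sin(p[2]); A=np.array([[c,-n],[n,c]])
M=R.from_quat(s['eef_rot']).as_matrix(); t=np.array(s['position'])
l=A.T@(t[:2]-p[:2])*1e3
print('clock',round(s['clock'],2),'panel xy',l.round(1),'tipz',round(t[2]*1e3-14,1),'F panel',(A.T@s['contact_force'][:2]).round(1),round(s['contact_force'][2],1))
D=np.array([[-n,c,0],[c,n,0],[0,0,-1]]).T  # tool x=panel y, tool y=panel x
print('turn',np.degrees(R.from_matrix(M.T@D).as_rotvec()).round(1))
for a in sys.argv[1:]:
    x,y,z=map(float,a.split(','));w=np.r_[A@[x/1e3,y/1e3]+p[:2],(z+14)/1e3]
    print(a,'shift',(M.T@(w-t)*1e3).round(1),w.round(3))
E
python3 go.py 220,50,220 -- 2>/dev/null; python3 go.py 220,50,220 -160,0,140
```

```text
clock 0.1 panel xy [445.5 444.8] tipz 230.5 F panel [-0.1 -0.9] 0.5
turn [-0.1 -0.  -7. ]
220,50,220 shift [-419.2 -175.8   10.7] [0.539 0.209 0.234]
clock 0.1 panel xy [445.5 444.8] tipz 230.5 F panel [-0.1 -0.9] 0.5
turn [-0.1 -0.  -7. ]
220,50,220 shift [-419.2 -175.8   10.7] [0.539 0.209 0.234]
-160,0,140 shift [-515.  -546.8   91.4] [ 0.487 -0.17   0.154]
```

```bash
python3 -m jog '[[[0,0,-7],[-38,-16,0],0],[[0,0,-7],[-76,-32,0],0],[[0,0,-7],[-114,-48,0],0],[[0,0,-7],[-152,-64,0],0],[[0,0,-7],[-190,-80,0],0]]' 60; python3 go.py 220,50,220
```

```text
clock: 0.52
position: [0.3644, 0.3842, 0.2449]
eef_rot: [0.133, 0.991, -0.0, -0.0]
contact_force: [1.3, 0.0, -0.2]
finger_gap: 0.0254
gripper_force: 0.0
clock 0.52 panel xy [342.3 264.9] tipz 230.9 F panel [ 0.3 -1.2] -0.2
turn [-0.  -0.   0.1]
220,50,220 shift [-214.7 -122.5   10.9] [0.539 0.209 0.234]
```

```bash
python3 -m jog '[[[0,0,0],[-36,-18,0],0],[[0,0,0],[-72,-36,0],0],[[0,0,0],[-108,-54,0],0],[[0,0,0],[-144,-72,0],0],[[0,0,0],[-178,-92,0],0]]' && python3 -m jog '[[[0,0,0],[-17,-38,10],0],[[0,0,0],[-34,-76,20],0],[[0,0,0],[-51,-114,30],0],[[0,0,0],[-68,-152,40],0],[[0,0,0],[-85,-190,50],0]]'; python3 go.py -160,0,140
```

```text
clock: 0.93
position: [0.5125, 0.2484, 0.245]
eef_rot: [0.134, 0.991, 0.0, -0.0]
contact_force: [0.5, 1.4, 0.1]
finger_gap: 0.0004
gripper_force: 0.0
clock: 1.35
position: [0.5416, 0.0478, 0.1958]
eef_rot: [0.133, 0.991, -0.0, -0.0]
contact_force: [1.2, 0.5, 0.4]
finger_gap: 0.0003
gripper_force: 0.0
clock 1.35 panel xy [64.9  4.9] tipz 181.8 F panel [ 0.8 -1.1] 0.4
turn [-0. -0.  0.]
-160,0,140 shift [  -4.8 -224.9   41.9] [ 0.487 -0.17   0.154]
```

```bash
python3 -m jog '[[[0,0,0],[-1,-40,5],0],[[0,0,0],[-2,-80,10],0],[[0,0,0],[-3,-120,15],0],[[0,0,0],[-4,-160,20],0],[[0,0,0],[-5,-200,30],0]]' && python3 -m jog '[[[0,0,0],[0,-30,8],0],[[0,0,0],[0,-30,38],0],[[0,0,0],[0,-30,60],0],[[0,0,0],[0,-30,60],0]]'; python3 go.py -165,0,46; python3 - <<'E'
import cv2,numpy as np
from rig import vision
a=vision.camera("top")["frame"][112:257,190:380,::-1];b=vision.camera("side")["frame"][150:300,170:340,::-1]
a=cv2.resize(a,(570,435));b=cv2.resize(b,(0,0),fx=3,fy=3)
cv2.imwrite("pics/c2t.png",a);cv2.imwrite("pics/c2s.png",b)
E
```

```text
clock: 1.77
position: [0.4936, -0.1463, 0.1669]
eef_rot: [0.133, 0.991, -0.0, 0.001]
contact_force: [0.7, -0.1, 0.5]
finger_gap: 0.0002
gripper_force: 0.0
clock: 2.1
position: [0.4823, -0.1729, 0.1027]
eef_rot: [0.134, 0.991, 0.001, -0.004]
contact_force: [-1.3, 0.4, 0.1]
finger_gap: -0.0003
gripper_force: 0.0
clock 2.1 panel xy [-163.7    3.6] tipz 88.7 F panel [0.1 1.3] 0.1
turn [ 0.1 -0.5 -0.1]
-165,0,46 shift [-4.  -1.4 42.7] [ 0.485 -0.175  0.06 ]
```

View pics/c2s.png

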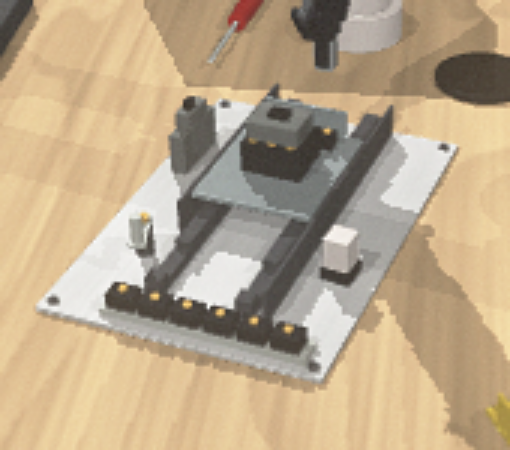

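The side crop shows the closed fingertips at (325,55), behind the board's lip and clear of it. The keeper post is at (140,225) and the relay at (342,250). Next I descend behind the lip.

```bash
python3 -m jog '[[[0,0,0],[-4,0,20],0],[[0,0,0],[-4,0,42],0],[[0,0,0],[-4,0,42],0],[[0,0,0],[-4,0,42],0]]'; python3 go.py; python3 -m jog '[[[0,0,0],[0,7,0],0],[[0,0,0],[0,14,0],0],[[0,0,0],[0,18,0],0],[[0,0,0],[0,22,0],0],[[0,0,0],[0,25,0],0]]'; python3 go.py
```

```text
clock: 2.53
position: [0.49, -0.1738, 0.0652]
eef_rot: [0.133, 0.991, 0.0, -0.0]
contact_force: [0.4, -0.1, 0.4]
finger_gap: 0.0003
gripper_force: 0.0
clock 2.53 panel xy [-162.6   -4. ] tipz 51.2 F panel [ 0.  -0.4] 0.4
turn [ 0.  -0.   0.1]
clock: 2.95
position: [0.497, -0.1497, 0.0654]
eef_rot: [0.133, 0.991, -0.0, 0.001]
contact_force: [-0.2, 0.1, -0.2]
finger_gap: 0.0001
gripper_force: 0.0
clock 2.95 panel xy [-137.4   -4.4] tipz 51.4 F panel [0.  0.2] -0.2
turn [-0.   0.1  0.1]
```

```bash
python3 -m jog '[[[0,0,0],[1,3,4],0],[[0,0,0],[2,6,4],0],[[0,0,0],[2,9,4],0],[[0,0,0],[2,12,4],0],[[0,0,0],[2,15,4],0]]'; python3 go.py; python3 -m jog '[[[0,0,0],[0,3,0],0],[[0,0,0],[0,6,0],0],[[0,0,0],[0,9,0],0],[[0,0,0],[0,12,0],0],[[0,0,0],[0,15,0],0]]'; python3 go.py
```

```text
clock: 3.37
position: [0.4982, -0.1355, 0.0604]
eef_rot: [0.133, 0.991, -0.0, -0.0]
contact_force: [-1.1, -3.5, -2.6]
finger_gap: -0.0001
gripper_force: 1.6
clock 3.37 panel xy [-123.4   -1.8] tipz 46.4 F panel [-3.7  0.1] -2.6
turn [-0. -0.  0.]
clock: 3.78
position: [0.5025, -0.1206, 0.0606]
eef_rot: [0.133, 0.991, 0.0, -0.0]
contact_force: [-0.7, -1.5, -2.0]
finger_gap: -0.0001
gripper_force: 1.4
clock 3.78 panel xy [-107.9   -1.9] tipz 46.6 F panel [-1.6  0.3] -2.0
turn [-0. -0.  0.]
```

```bash
for i in 1; do python3 -m jog '[[[0,0,0],[0,4,0],0],[[0,0,0],[0,8,0],0],[[0,0,0],[0,12,0],0],[[0,0,0],[0,16,0],0],[[0,0,0],[0,20,0],0]]'; python3 go.py; python3 -m jog '[[[0,0,0],[0,4,0],0],[[0,0,0],[0,8,0],0],[[0,0,0],[0,12,0],0],[[0,0,0],[0,16,0],0],[[0,0,0],[0,20,0],0]]'; python3 go.py;python3 -m jog '[[[0,0,0],[0,4,0],0],[[0,0,0],[0,8,0],0],[[0,0,0],[0,12,0],0],[[0,0,0],[0,16,0],0],[[0,0,0],[0,18,0],0]]'; python3 go.py; done; python3 - <<'E'
import cv2,numpy as np
from rig import vision
a=vision.camera("top")["frame"];cv2.imwrite("pics/t3.png",a[:,:,::-1])
a=a[112:257,190:380,::-1];b=vision.camera("side")["frame"][165:275,180:330,::-1]
a=cv2.resize(a,None,fx=4,fy=4,interpolation=cv2.INTER_CUBIC)
cv2.imwrite("pics/c3t.png",a)
cv2.imwrite("pics/c3s.png",cv2.resize(b,(0,0),fx=5,fy=5,interpolation=cv2.INTER_CUBIC))
E
```

```text
clock: 4.2
position: [0.5078, -0.1011, 0.0606]
eef_rot: [0.133, 0.991, 0.0, -0.0]
contact_force: [-1.0, -2.9, -2.5]
finger_gap: -0.0004
gripper_force: 1.5
clock 4.2 panel xy [-87.7  -2. ] tipz 46.6 F panel [-3.   0.2] -2.5
turn [ 0. -0.  0.]
clock: 4.62
position: [0.5131, -0.0819, 0.0606]
eef_rot: [0.133, 0.991, 0.0, -0.0]
contact_force: [-0.4, -2.6, -0.9]
finger_gap: 0.0003
gripper_force: 1.5
clock 4.62 panel xy [-67.8  -2. ] tipz 46.6 F panel [-2.7 -0.3] -0.9
turn [-0. -0.  0.]
clock: 5.03
position: [0.518, -0.0645, 0.0607]
eef_rot: [0.133, 0.991, -0.0, 0.0]
contact_force: [-1.3, -3.3, -1.0]
finger_gap: -0.0001
gripper_force: 1.9
clock 5.03 panel xy [-49.7  -2.1] tipz 46.7 F panel [-3.5  0.3] -1.0
turn [0. 0. 0.]
```

View pics/c3s.png

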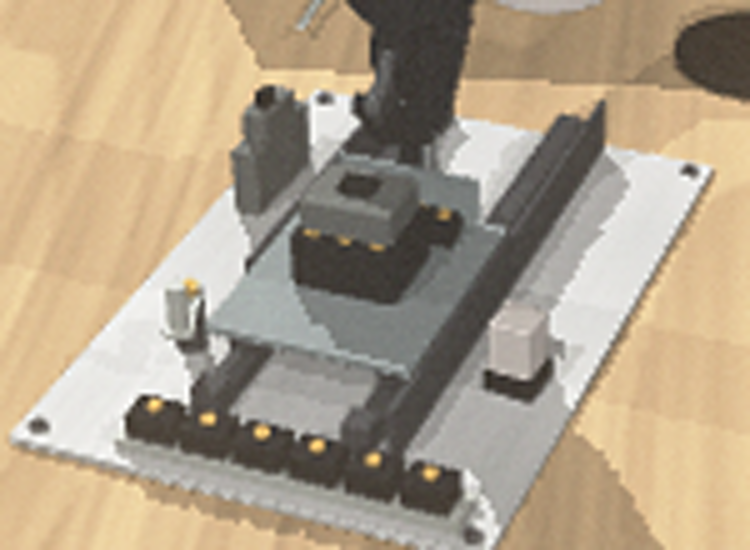

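The side crop shows the board riding straight, with its front corners at (212,328) and (408,375). The keeper post at (183,310) is untouched, and the breaker and relay are clear.

```bash
python3 - <<'E'
from h import *
p=[.52917,-.01604,1.30281];c,n=np.cos(p[2]),np.sin(p[2]);A=np.array([[c,-n],[n,c]])
uv=np.array([(212,328),(408,375)])/5+[180,165]-.4
for z in(.036,.042):print((ray('side',uv,z)[:,:2]-p[:2])@A*1e3)
E
```

```text
[[109.42083327 -61.27819984]
 [110.3764939   57.79990364]]
[[116.63762267 -57.12106108]
 [117.58586137  61.03224881]]
```

```bash
python3 -m jog '[[[0,0,0],[0,3,0],0],[[0,0,0],[0,6,0],0],[[0,0,0],[0,9,0],0],[[0,0,0],[0,11,0],0],[[0,0,0],[0,13,0],0]]'>/dev/null; python3 go.py; for i in 1; do python3 -m jog '[[[0,0,0],[0,1,0],0],[[0,0,0],[0,2,0],0],[[0,0,0],[0,3,0],0]]' >/dev/null; python3 go.py;python3 -m jog '[[[0,0,0],[0,1,0],0],[[0,0,0],[0,2,0],0],[[0,0,0],[0,3,0],0]]' >/dev/null; python3 go.py;  python3 -m jog '[[[0,0,0],[0,1,0],0],[[0,0,0],[0,2,0],0]]' >/dev/null; python3 go.py; done
```

```text
clock 5.55 panel xy [-37.1  -2.1] tipz 46.8 F panel [-4.8 -0.7] 0.8
turn [-0.  0.  0.]
clock 5.8 panel xy [-34.2  -2.1] tipz 46.7 F panel [-5.1 -0.7] 0.5
turn [-0.  0.  0.]
clock 6.05 panel xy [-31.1  -2.2] tipz 46.7 F panel [-2.2 -1.7] -0.8
turn [0. 0. 0.]
clock 6.22 panel xy [-29.1  -2. ] tipz 46.7 F panel [-5.8  0.2] 0.1
turn [-0.  0.  0.]
```

```bash
for i in 1; do python3 -m jog '[[[0,0,0],[0,1,0],0],[[0,0,0],[0,2,0],0]]' >/dev/null; python3 go.py|head -1;python3 -m jog '[[[0,0,0],[0,1,0],0],[[0,0,0],[0,2,0],0]]' >/dev/null; python3 go.py|head -1;  python3 -m jog '[[[0,0,0],[0,1,0],0],[[0,0,0],[0,1,0],0]]' >/dev/null; python3 go.py|head -1; done;  python3 - <<'E'
import cv2,numpy as np
from rig import vision
b=vision.camera("side")["frame"][165:275,180:330,::-1]
cv2.imwrite("pics/c4s.png",cv2.resize(b,(0,0),fx=5,fy=5,interpolation=cv2.INTER_CUBIC))
E
```

```text
clock 6.38 panel xy [-27.3  -2. ] tipz 46.7 F panel [-4.8  0.2] 1.1
clock 6.55 panel xy [-25.4  -1.9] tipz 46.7 F panel [-5.2  0.2] 1.2
clock 6.72 panel xy [-24.6  -1.9] tipz 46.7 F panel [-7.4 -0.3] 1.8
```

View pics/c4s.png

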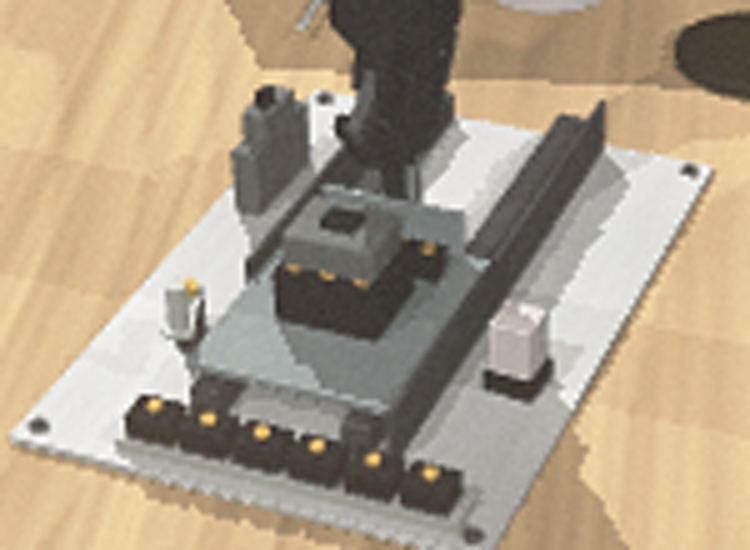

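The board's front corners are now at (195,368) and (385,413), and it is nearly home. I keep on in small steps.

```bash
for i in 1; do python3 -m jog '[[[0,0,0],[0,1,0],0],[[0,0,0],[0,1,0],0]]' >/dev/null; python3 go.py|head -1;python3 -m jog '[[[0,0,0],[0,1,0],0],[[0,0,0],[0,1,0],0]]' >/dev/null; python3 go.py|head -1; done; python3 - <<'E'
from h import *
p=[.52917,-.01604,1.30281];c,n=np.cos(p[2]),np.sin(p[2])
h=lambda x,y,z:[p[0]+(c*x-n*y)/1e3,p[1]+(n*x+c*y)/1e3,z/1e3]
for X,z in((35,42),(60,42),(56,42),(52,42),(60,34),(56,34),(64,34)):print(X,z,((pix('side',[h(X+75,-62,z),h(X+75,62,z)])-[180,165]+.4)*5).round(0).tolist())
E
```

```text
clock 6.93 panel xy [-24.5  -1.9] tipz 46.7 F panel [-8.9 -0.6] 1.8
clock 7.1 panel xy [-24.4  -1.9] tipz 46.7 F panel [-13.5  -0.6] 1.4
35 42 [[210.0, 320.0], [415.0, 367.0]]
60 42 [[189.0, 345.0], [397.0, 394.0]]
56 42 [[192.0, 341.0], [400.0, 390.0]]
52 42 [[196.0, 337.0], [403.0, 385.0]]
60 34 [[190.0, 356.0], [397.0, 406.0]]
56 34 [[193.0, 352.0], [400.0, 402.0]]
64 34 [[187.0, 360.0], [394.0, 410.0]]
```

```bash
python3 -m jog '[[[0,0,0],[0,-6,0],0],[[0,0,0],[0,-12,0],0],[[0,0,0],[0,-20,-25],0],[[0,0,0],[0,-20,-65],0],[[0,0,0],[0,-20,-85],0]]' >/dev/null; python3 -m jog '[[[0,0,0],[-20,20,0],0],[[0,0,0],[-40,50,0],0],[[0,0,0],[-60,80,0],0],[[0,0,0],[-80,110,0],0],[[0,0,0],[-100,140,0],0]]' >/dev/null; python3 go.py 128,-115,125; python3 - <<'E'
from h import *
import cv2
from rig import vision
b=vision.camera("side")["frame"][185:275,190:310,::-1]
cv2.imwrite("pics/c5s.png",cv2.resize(b,(0,0),fx=6,fy=6,interpolation=cv2.INTER_CUBIC))
p=[.52917,-.01604,1.30281];c,n=np.cos(p[2]),np.sin(p[2])
h=lambda x,y,z:[p[0]+(c*x-n*y)/1e3,p[1]+(n*x+c*y)/1e3,z/1e3]
print('piv',((pix('side',h(90,-84,43))-[190,185]+.4)*6).round(0))
for a in(0,.15,.35):print(a,((pix('side',h(90+33*np.cos(a),-84+33*np.sin(a),71))-[190,185]+.4)*6).round(0).tolist())
E
```

```text
clock 7.93 panel xy [  99.9 -102.4] tipz 131.7 F panel [-1.1 -0.9] -1.4
turn [ 0.1 -0.   0. ]
128,-115,125 shift [-12.6  28.1   6.8] [0.674 0.077 0.139]
piv [[169. 229.]]
0 [[131.0, 218.0]]
0.15 [[141.0, 219.0]]
0.35 [[155.0, 220.0]]
```

View pics/c5s.png

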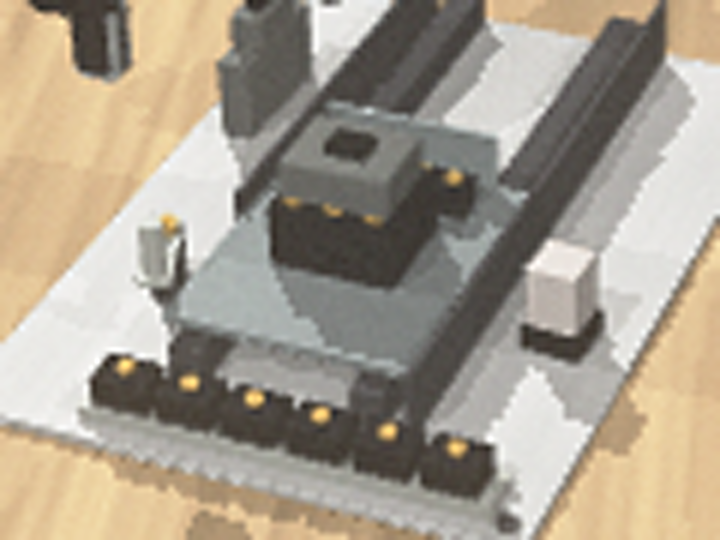

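The side crop shows the board level and down in its notches. The keeper post top is at (149,228), which puts the keeper at about 0.27 rad and the post near panel (122,-75). I come down on its far side.

```bash
python3 -m jog '[[[0,0,0],[-15,26,7],0],[[0,0,0],[-15,26,7],0],[[0,0,0],[-15,26,40],0],[[0,0,0],[-15,26,75],0],[[0,0,0],[-15,26,79],0]]' >/dev/null; python3 -m jog '[[[0,0,0],[4,0,0],0],[[0,0,0],[8,0,0],0],[[0,0,0],[12,0,0],0],[[0,0,0],[16,0,0],0],[[0,0,0],[20,0,0],0]]' >/dev/null; python3 go.py
```

```text
clock 8.82 panel xy [124.2 -97.5] tipz 54.7 F panel [-0.6 -0.3] 0.5
turn [0.1 0.2 0. ]
```

```bash
python3 -m jog '[[[0,0,0],[4,2,2],0],[[0,0,0],[8,3,2],0],[[0,0,0],[12,3,2],0],[[0,0,0],[15,3,2],0],[[0,0,0],[17,3,2],0]]' >/dev/null; python3 go.py;  python3 -m jog '[[[0,0,0],[3,0,0],0],[[0,0,0],[6,-1,0],0],[[0,0,0],[9,-2,0],0],[[0,0,0],[11,-3,0],0]]' >/dev/null; python3 go.py 118.7,-59.8,53 111.8,-53.4,53 107,-50,53
```

```text
clock 9.23 panel xy [127.1 -80.6] tipz 51.2 F panel [-0.2 -2.6] -0.5
turn [0.  0.1 0. ]
clock 9.57 panel xy [123.4 -70.2] tipz 50.8 F panel [-3.  -6.8] -1.6
turn [-0.   0.2  0.1]
118.7,-59.8,53 shift [10.4 -4.7 -2.2] [0.618 0.083 0.067]
111.8,-53.4,53 shift [ 16.8 -11.6  -2.2] [0.61  0.078 0.067]
107,-50,53 shift [ 20.2 -16.4  -2.2] [0.606 0.074 0.067]
```

```bash
python3 -m jog '[[[0,0,0],[3,-1,0],0],[[0,0,0],[5,-3,0],0],[[0,0,0],[8,-4,0],0],[[0,0,0],[10,-5,0],0]]' >/dev/null; python3 go.py;  python3 -m jog '[[[0,0,0],[2,-2,0],0],[[0,0,0],[4,-4,0],0],[[0,0,0],[6,-6,0],0],[[0,0,0],[7,-8,0],0]]' >/dev/null; python3 go.py;python3 - <<'E'
from h import *
import cv2
from rig import vision
b=vision.camera("side")["frame"][185:275,190:310,::-1]
a=vision.camera("top")["frame"][130:190,220:310,::-1]
b=cv2.resize(b,(400,300),interpolation=cv2.INTER_CUBIC);a=cv2.resize(a,(400,267),interpolation=cv2.INTER_CUBIC)
a=cv2.copyMakeBorder(a,0,33,0,0,0);cv2.imwrite("pics/c6.png",np.hstack([b,a]))
E
```

```text
clock 9.9 panel xy [118.8 -61.8] tipz 51.2 F panel [ 1.7 -2.8] 0.2
turn [0.  0.3 0. ]
clock 10.23 panel xy [110.9 -50.7] tipz 50.4 F panel [ 1.  -1.1] -0.4
turn [ 0.  -0.1  0. ]
```

View pics/c6.png

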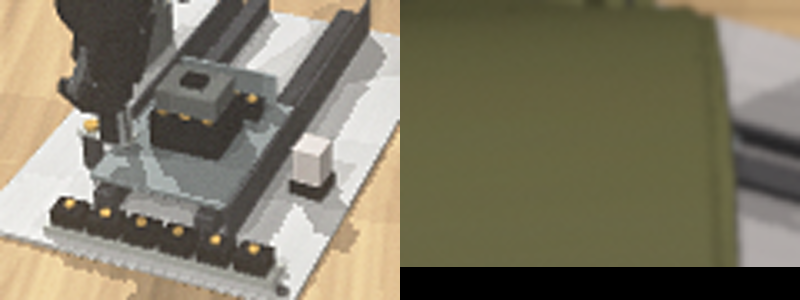

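The left half shows the finger across the board's edge at (110,120), with the light post just beyond it at (122,130). I keep pushing towards -x until the stop.

```bash
python3 -m jog '[[[0,0,0],[0,-2,0],0],[[0,0,0],[0,-3,0],0],[[0,0,0],[0,-4,0],0]]' >/dev/null; python3 go.py;  python3 -m jog '[[[0,0,0],[0,-1,0],0],[[0,0,0],[0,-2,0],0],[[0,0,0],[0,-2,0],0]]' >/dev/null; python3 go.py
```

```text
clock 10.58 panel xy [108.9 -50.6] tipz 50.4 F panel [11.9  2.7] -0.4
turn [ 0.2 -0.1 -0.1]
clock 10.83 panel xy [108.6 -50.6] tipz 50.5 F panel [13.7  3.5] -0.2
turn [ 0.4 -0.1 -0.1]
```

That is the keeper's stop: the force rose to 14 N with the post at about x = 90. I retreat and check.

```bash
python3 -m jog '[[[0,0,0],[0,8,0],0],[[0,0,0],[0,20,0],0],[[0,0,0],[0,20,-30],0],[[0,0,0],[0,20,-70],0],[[0,0,0],[0,20,-100],0]]' >/dev/null; python3 -m jog '[[[0,0,0],[0,40,-10],0],[[0,0,0],[0,80,-20],0],[[0,0,0],[0,120,-20],0],[[0,0,0],[0,150,-20],0],[[0,0,0],[0,150,-20],0]]' >/dev/null; python3 go.py; python3 - <<'E'
from h import *
import cv2
from rig import vision
b=vision.camera("side")["frame"][185:275,190:310,::-1]
a=vision.camera("top")["frame"][112:257,190:380,::-1]
b=cv2.resize(b,(400,300),interpolation=cv2.INTER_CUBIC);a=cv2.resize(a,(393,300),interpolation=cv2.INTER_CUBIC)
cv2.imwrite("pics/c7.png",np.hstack([b,a]))
E
```

```text
clock 11.67 panel xy [281.3 -51.6] tipz 170.8 F panel [ 0.3 -0.5] -0.1
turn [0.2 0.1 0.3]
```

View pics/c7.png

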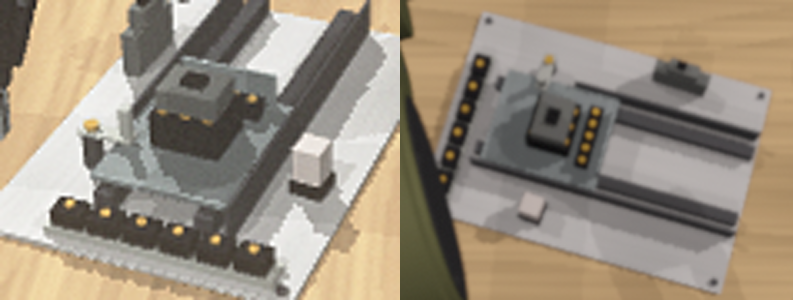

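The keeper arm lies square across the board's edge: the post is at (123,125) in the side view, and the arm is at (545,72) in the top view. The board is seated, everything else is in place and the robot is clear.

```bash
python3 -c "
from rig import job_done
print(job_done())"
```

```text
the job is handed in; nothing more can be done
None
```

The board was pushed home into its notches and the keeper was turned to its stop across the board's edge, nothing else was seen to move, and I handed the job in at about 12 s; no verdict came back.

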